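# Load a sample holder under the reader's spring clip

## Robot

A 6-joint arm with a two-finger parallel gripper is mounted at the origin on the work surface. World frame = base frame: x ahead of the robot, y to its left, z up, the work surface at z = 0. Lengths are in m, angles in rad, forces in N, time in s.
With the tool pointing down it reaches from about 0.35 to 0.975 m from the base axis. Payload 4.9 kg.
Tool frame: the origin (TCP) lies at the centre of the arm's flange, where the gripper is bolted on; the fingertips stand 173 mm ahead of it and the grasp point (between the pads) lies 155 mm ahead of it; x points along the fingers, y is the direction in which the jaws open and shut, and the axes are right-handed (so a half turn about x gives the same grasp; the last joint's range is limited). The gripper opens to 85 mm and grips with 20 to 120 N. Pads are 22 mm wide; open, the fingers measure 114 mm over their backs; the gripper's body (76 mm by 85 mm) begins 54 mm behind the grasp point. The pads swing forward as they close: fully open they stand 13 mm farther back than shut.
Start: joints at [1.228, 0.053, 1.613, -0, 1.476, -0.119], TCP at [0.139, 0.609, 0.405] pointing down, gripper open.
Joint ranges: [-3.01, 3.01], [-1.01, 2.22], [0.06, 2.58], [-1.02, 4.17], [0.09, 2.62], [-3.14, 3.14]. Speed limits (rad/s): [2.57, 2.57, 3.14, 3.14, 3.14, 3.14].

## Interface

Orientations are given as a unit quaternion [x, y, z, w].
In Python, from bench import r, grab_frame, get_calibration, telemetry gives the robot as it stands. Calls block until the motion is done:
- r.movep(position, orientation): joint-space move of the TCP to a pose.
- r.movel(position, speed=0.15, orientation=None, threshold=None): straight line of the TCP; orientation=None keeps the orientation; speed is the mean speed in m/s. With threshold (N) it stops when the force on the tool has changed by that much, and returns True; else False.
- r.move_j(angles): joint-space move.
- r.set_gripper(opening, grip_force=None): opening from 0.0 (shut) to 1.0 (fully open); grip_force is the grip in N (None keeps the last); returns when the fingers have stopped.
- r.pause(seconds).
- r.ik(position, orientation): joint angles nearest the present ones, or None.
- grab_frame(name): name is "side" or "top" or "wrist"; returns the picture (384x512x3 uint8, red, green, blue); there is no depth.
- get_calibration(name): a dict with "fovy" (degrees; the focal length in pixels is half the picture's height over the tangent of half this angle, whatever the lens; pixels are square), "cx", "cy" (the principal point, pixels), "world_from_camera" (4x4, takes a point from camera to world coordinates). Camera axes: x right, y up, looking along -z (the intrinsics and any distortion apply to the point x, -y, -z); pixel columns grow to the right and rows downward; lengths in m; the calibration is good to about 2 mm. A picture is of the moment at which its call begins: read the wrist's pose just before it. get_calibration takes no time and is no camera call; for the wrist camera it gives the pose at the moment of the call.
A pose or a line that the arm cannot do raises r.PlanningError and nothing moves.
- r.hand_in(): hands the job in, once; it reports no verdict.
Readings, each from a call of its own:
- telemetry.current_time(): time.
- telemetry.current_q(): joint angles.
- telemetry.current_qvel(): joint speeds.
- telemetry.current_joint_torque(): joint torques, N m.
- telemetry.current_tool_pos(): TCP position.
- telemetry.current_tcp_rot(): TCP orientation.
- telemetry.current_wrist_force(): force on the tool from outside, world axes, zero at the start.
- telemetry.current_moment(): the same for the moment, N m.
- telemetry.current_finger_gap(): opening from 0.0 (shut) to 1.0 (fully open).
Only numpy, scipy, OpenCV 4.12 (cv2) and the standard library are available. Lean on these libraries where they do the work, as an engineer would, in place of code of your own. Each camera call takes 0.05 s, during which the arm holds its last target. There are 200 camera calls.

## Task

Load the sample holder into the reader: with one fingertip press the long thumb bar of the spring clip down and keep it down, so that the clip's foot stands clear of the holder, while the other fingertip pushes the flat holder by its upright rear lip along the channel, beneath the foot, until it is fully home against the end stop. Only then let the bar up, so that the foot clamps the holder, and move clear. The foot must not be dragged over or rammed by the holder on the way; do not grasp or lift the holder, and leave the other things on the bench where they stand.

Things in the scene. Friction and masses are not known exactly. Their poses are not given: they have to be found in the camera images.
- stage: Fixed grey sample stage, plate spanning x -95..+110, y -84..+36 mm. Origin at bench level; x axis = push direction (towards the white detector head), y to its left, z up. Upper face (bed) 20 mm above the origin. The channel runs along x centred on y=0 between rails 47 mm apart (x -70..+79, 8 mm wide, 6 mm above the bed). Pivot cheeks at x +32..+62, y -45..-32, 21 mm above the bed.
- end_stop (a point): Middle of the end stop's face at bed height (stage x +69, y 0 mm); the stop is a steel block across the channel, 12 mm above the bed. Behind it stands the white detector head, stage x +79 to +110, 68 mm wide, 58 mm above the bed.
- holder: Flat white plastic sample holder, loose in the channel, about 90 g: 70 (along stage x) x 44 x 8 mm, with an upright lip across its rear (-x) end, 6 mm thick, top 24 mm above the underside. Origin: centre of the underside; axes as the stage's. Front face 35 mm ahead, lip's rear face 35 mm behind. Home: origin at stage x +34 mm; starts 34 to 54 mm short of that, before the foot. Slides easily.
- clip (a joint): Angle (rad) of the spring clip, a steel rocker pivoting along stage x at stage y -38, 36 mm above the bench: 0 at rest (foot 3 mm above the bed, blocking the holder), 0.45 bar fully down at its limit (foot about 13 mm above the bed). At 0.2 the foot is level with the holder's flat top; from 0.28 it is clear. Spring: 3 N at the bar at rest, 8 N fully down. Let go over the holder it stops near 0.2.
- thumb_bar (a point): The clip's thumb bar: flat steel bar along the channel on its right (-y) side, 140 x 18 x 4 mm. This point: middle of its upper face, at stage x -15, y about -69 mm; spans stage x -85..+55, y -78..-60. Upper face 45 mm above the bench at rest; sinks 9 mm at clip angle 0.28, 14 mm fully down. Press it anywhere along its length; a fingertip can slide along it. Tilts 0.22 rad either way of level.
- clip_foot (a point): The clip's foot, a steel block 14 mm (x) by 8 mm by 10 mm tall at the rocker's left end, over the right half of the channel at stage x +40 to +54, y about -15 mm. This point is the middle of its underside.
- amber_bottle: Bystander to leave alone: small amber glass bottle with black cap, 36 mm diameter, 75 mm tall. Origin at the centre of its underside.
- white_jar: Bystander to leave alone: white plastic jar, 48 mm diameter, 55 mm tall. Origin at the centre of its underside.
- beaker: Bystander to leave alone: small open glass beaker, 60 mm diameter, 75 mm tall. Origin at the centre of its underside.
- spatula: Bystander to leave alone: thin steel lab spatula, 175 mm long, 7 mm high, lying flat along its x axis. Origin at the middle of its rod, at bench level.
- dish: Bystander to leave alone: flat round clear dish, 60 mm diameter, 14 mm tall. Origin at the centre of its underside.
- puck: Bystander to leave alone: stepped round aluminium puck, 36 mm diameter, 24 mm tall. Origin at the centre of its underside.
- slide_box: Bystander to leave alone: cardboard box, 82 x 58 x 40 mm. Origin at the centre of its underside.
Not all that is in view belongs to the job. Leave any blue or red look-alike of the holder alone.

How it is judged:
By the outcome, as a careful person would: the job done as asked, in the order asked, and still so for the second after the job is handed in, with the robot touching nothing.
It also fails if it takes over 42 s, if anything falls off the work surface, if the arm or the gripper's body presses on something with over 40 N, if the wrist force passes 120 N, or if a joint passes its speed limit or range.

## Working session

There is one attempt and no reset: what is moved stays moved. The work goes in short steps, each a Python script; the robot and the scene stay as the last script left them, time stands still between calls to the robot, and variables do not carry over. Pictures are saved under pics/ and viewed, about 8 in all and at most 12, crops included, and the job is handed in when it is done.

```bash
ls; mkdir -p pics
python3 - <<'E'
from bench import r, grab_frame, get_calibration, telemetry
import cv2,numpy as np
for n in("top","side"):
    f=grab_frame(n); cv2.imwrite(f"pics/{n}0.png",cv2.resize(f[:,:,::-1],(800,600)))
    np.save(f"{n}0.npy",f)
    print(n,get_calibration(n))
print(get_calibration("wrist"),telemetry.current_time(),telemetry.current_tcp_rot())
E
```

```text
pics
top {'fovy': 53.51291661263947, 'cx': 250.67812149754093, 'cy': 186.3393369098838, 'world_from_camera': array([[-0.02372548,  0.99490387, -0.09799693,  0.48025806],
       [-0.9994535 , -0.02134805,  0.02523813,  0.05512201],
       [ 0.02301747,  0.09854216,  0.99486664,  0.78642959],
       [ 0.        ,  0.        ,  0.        ,  1.        ]])}
side {'fovy': 45.6206978581018, 'cx': 255.45214978173303, 'cy': 197.41215776099307, 'world_from_camera': array([[ 0.92854696,  0.23950115, -0.283619  ,  0.33068751],
       [-0.37073046,  0.55927739, -0.74146323, -0.58881291],
       [-0.0189596 ,  0.79362964,  0.60810569,  0.56654887],
       [ 0.        ,  0.        ,  0.        ,  1.        ]])}
{'fovy': 69.64489103193489, 'cx': 251.84130681483626, 'cy': 193.74892775848588, 'world_from_camera': array([[ 0.22190345, -0.93681176, -0.27044887,  0.06961997],
       [ 0.9750661 ,  0.21256277,  0.06374301,  0.62428275],
       [-0.00222784, -0.27785032,  0.9606218 ,  0.3729147 ],
       [ 0.        ,  0.        ,  0.        ,  1.        ]])} 0.1 [ 0.07830578  0.70283791 -0.07961963  0.70252956]
```

View pics/top0.png

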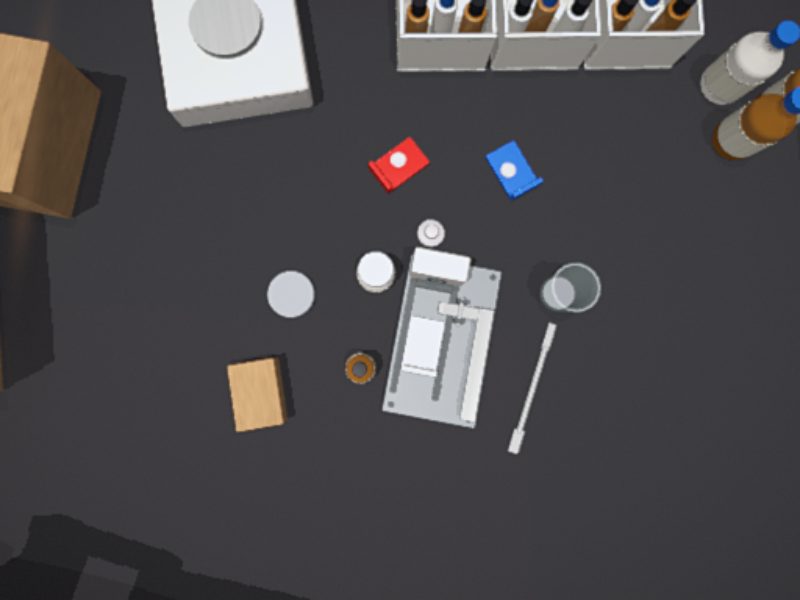

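View pics/side0.png

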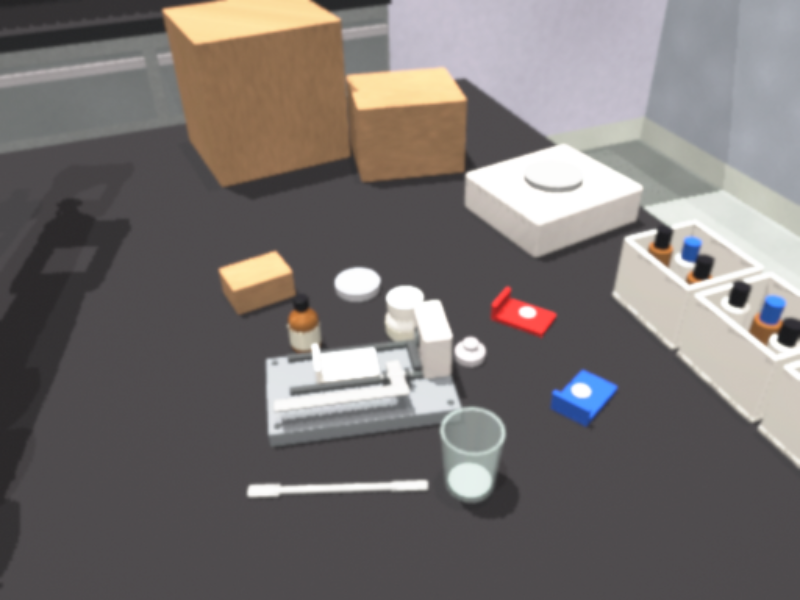

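The top view shows the stage with plate corners near (384,411), (474,427) and (500,270) at 800×600. Its +x axis points up the picture, the bar is on the right, and the holder is around (423,346). Next I'll get a rough pose and a magnified crop.

```bash
cat > h.py <<'E'
import numpy as np
def ray(c,u,v,z):
    f=192/np.tan(np.radians(c["fovy"])/2); M=c["world_from_camera"]
    d=M[:3,:3]@np.array([(u-c["cx"])/f,-(v-c["cy"])/f,-1]); o=M[:3,3]
    return o+d*(z-o[2])/d[2]
def proj(c,p):
    f=192/np.tan(np.radians(c["fovy"])/2); M=c["world_from_camera"]
    q=M[:3,:3].T@(np.asarray(p)-M[:3,3]); return np.array([c["cx"]+f*q[0]/-q[2],c["cy"]-f*q[1]/-q[2]])
def fit(S,W):  # rigid 2D: W=R S+t
    S=np.array(S,float);W=np.array(W,float); a=S-S.mean(0);b=W-W.mean(0)
    th=np.arctan2((a[:,0]*b[:,1]-a[:,1]*b[:,0]).sum(),(a*b).sum())
    R=np.array([[np.cos(th),-np.sin(th)],[np.sin(th),np.cos(th)]]); t=W.mean(0)-R@S.mean(0)
    return th,t,np.linalg.norm(W-(S@R.T+t),axis=1)
E
python3 - <<'E'
from bench import get_calibration
from h import *
import cv2
c=get_calibration("top")
px=np.array([(384,411),(474,427),(500,270)])*.64
W=[ray(c,u,v,.02)[:2] for u,v in px]
print(fit([(-.095,.036),(-.095,-.084),(.110,-.084)],W))
f=np.load("top0.npy")[150:280,235:330,::-1]
cv2.imwrite("pics/crop.png",cv2.resize(f,None,fx=4.5,fy=4.5,interpolation=cv2.INTER_CUBIC))
E
```

```text
(np.float64(-0.19667213186891683), array([ 0.48935416, -0.00273009]), array([0.00208193, 0.00183796, 0.0004688 ]))
```

View pics/crop.png

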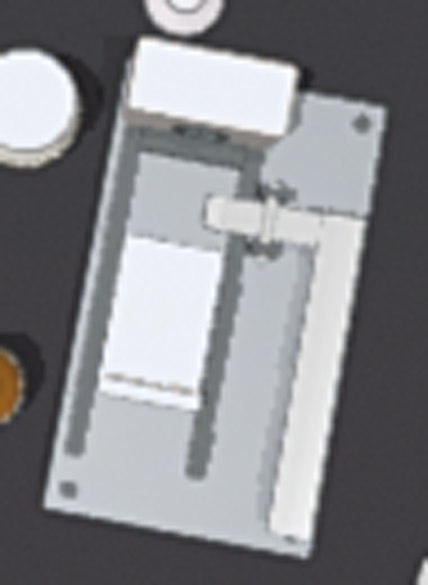

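The crop shows the plate corners at (43,506), (308,557) and (387,106). The holder's front edge is at (128,235)-(222,252), its lip's rear edge at (99,388)-(199,408), and the bar's rear end at (268..307,~538).

Run:
```python
from bench import r, grab_frame, get_calibration, telemetry
from h import *
import cv2
from scipy.spatial.transform import Rotation as Ro
c=get_calibration("top")
P=lambda x,y,z: ray(c,235+x/4.5-.4,150+y/4.5-.4,z)[:2]
th,t,e=fit([(-.095,.036),(-.095,-.084),(.110,-.084)],[P(43,506,.02),P(308,557,.02),P(387,106,.02)])
print(th,t,e)
R=np.array([[np.cos(th),-np.sin(th)],[np.sin(th),np.cos(th)]])
for n,p in dict(front1=P(128,235,.028),front2=P(222,252,.028),lip1=P(99,388,.044),lip2=P(199,408,.044),bar1=P(268,533,.045),bar2=P(307,545,.045),bar3=P(364,218,.045)).items(): print(n,(R.T@(p-t)*1000).round(1))
# tool orientation: x down, y along stage +y or -y
for s in (1,-1):
    y=s*np.array([-np.sin(th),np.cos(th),0]); x=np.array([0,0,-1.]); M=np.c_[x,y,np.cross(x,y)]
    q=Ro.from_matrix(M).as_quat(); p=np.r_[t+R@[-.06,-.035],.30]; print(s,q.round(4),r.ik(p,q), r.ik(np.r_[p[:2],.20],q))
print(Ro.from_quat(telemetry.current_tcp_rot()).as_matrix().round(2))
```

```text
-0.2127034655684841 [ 0.49032389 -0.00243393] [0.00063002 0.00045883 0.0004855 ]
front1 [29.3 21. ]
front2 [ 29.8 -21.3]
lip1 [-38.9  21.8]
lip2 [-39.2 -22. ]
bar1 [-85.7 -60.5]
bar2 [-87.6 -77.8]
bar3 [ 54.9 -77.8]
1 [ 0.0751  0.7031 -0.0751  0.7031] [-2.31958181e-01 -3.71527339e-01  2.16705857e+00 -4.44089210e-16
  1.34606142e+00 -1.59005104e+00] [-2.31958181e-01 -2.15553518e-01  2.23040026e+00 -4.44089210e-16
  1.12674591e+00 -1.59005104e+00]
-1 [ 0.7031 -0.0751 -0.7031 -0.0751] [-2.31958181e-01 -3.71527339e-01  2.16705857e+00 -4.44089210e-16
  1.34606142e+00  1.55154161e+00] [-2.31958181e-01 -2.15553518e-01  2.23040026e+00 -4.44089210e-16
  1.12674591e+00  1.55154161e+00]
[[-0.    0.22  0.98]
 [-0.    0.98 -0.22]
 [-1.   -0.   -0.  ]]
```

```bash
cat >> h.py <<'E'
th=-0.2127; t=np.array([0.4903,-0.0024]); Q=[0.0751,0.7031,-0.0751,0.7031]
R2=np.array([[np.cos(th),-np.sin(th)],[np.sin(th),np.cos(th)]])
def W(x,y,z): return np.r_[t+R2@[x/1000,y/1000],z]
def S(p): return np.r_[(R2.T@(np.asarray(p)[:2]-t))*1000,p[2]*1000]
Q=(np.array(Q)/np.linalg.norm(Q)).tolist()
E
python3 - <<'E'
from bench import r, grab_frame, get_calibration, telemetry
from h import *
import cv2
r.set_gripper(0.64)
r.movep(W(-60,-35,.30),Q)
f=grab_frame("wrist"); cv2.imwrite("pics/w1.png",cv2.resize(f[:,:,::-1],(800,600)))
f=grab_frame("side"); cv2.imwrite("pics/s1.png",cv2.resize(f[140:330,120:340,::-1],None,fx=3,fy=3))
print(telemetry.current_time(),telemetry.current_finger_gap(),S(telemetry.current_tool_pos()),telemetry.current_wrist_force())
c=get_calibration("wrist")
for p in [(-95,36,20),(-85,-60,45),(-85,-78,45),(55,-60,45),(-39.5,22,44),(-39.5,-22,44)]: print(p,(proj(c,W(p[0],p[1],p[2]/1000))/.64).round())
E
```

```text
3.1083 0.6410054843553465 [-59.91317238 -34.51919459 300.17730941] [-0.66768143  0.03049427 -0.2342417 ]
(-95, 36, 20) [516. 242.]
(-85, -60, 45) [347. 267.]
(-85, -78, 45) [313. 267.]
(55, -60, 45) [353. 489.]
(-39.5, 22, 44) [495. 347.]
(-39.5, -22, 44) [417. 347.]
```

View pics/w1.png

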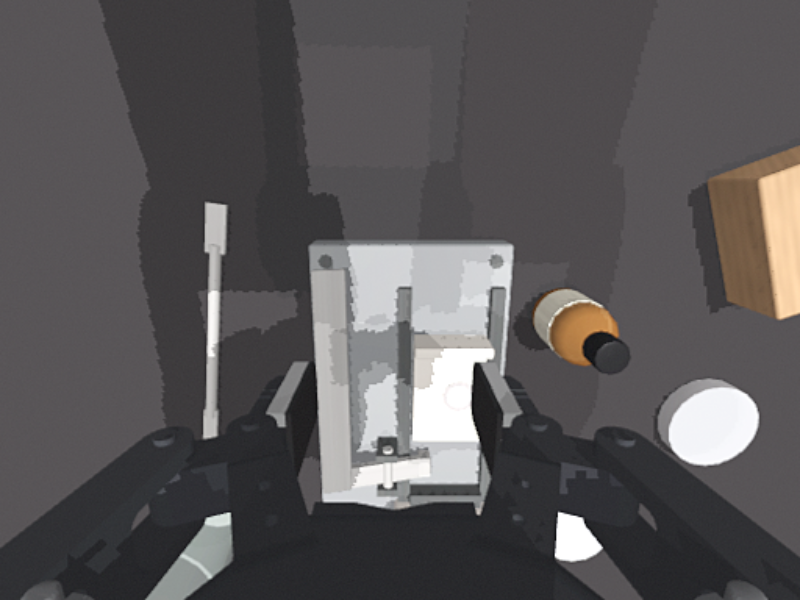

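The wrist view matches the predictions: the bar's rear end is at (313–347,268) and the lip's rear edge is around row 347. The fingertip edges are at about (285–315,365) and (473–503,365). I'll check the tip spacing with rays, then descend onto the bar.

Run:
```python
from bench import r, grab_frame, get_calibration, telemetry
from h import *
c=get_calibration("wrist")
for z in (.127,.135,.143):
  print(z,[S(ray(c,u*.64,365*.64,z))[:2].round(1) for u in (285,315,473,503)])
r.movel(W(-62,-35,.225),0.12)
hit=r.movel(W(-62,-35,.195),0.02,threshold=2.0)
print(hit,S(telemetry.current_tool_pos()),telemetry.current_wrist_force(),telemetry.current_time())
```

```text
0.127 [array([-65.9, -74. ]), array([-66. , -63.3]), array([-66. ,  -6.6]), array([-66. ,   4.2])]
0.135 [array([-69.6, -71.9]), array([-69.6, -61.7]), array([-69.6,  -8.2]), array([-69.7,   2. ])]
0.143 [array([-73.2, -69.7]), array([-73.2, -60.1]), array([-73.3,  -9.8]), array([-73.3,  -0.2])]
True [-61.97315564 -35.11964876 213.31673407] [ 1.59767623 -0.507338    3.28223686] 4.6333
```

Run:
```python
from bench import r, grab_frame, get_calibration, telemetry
from h import *
import cv2
hit=r.movel(W(-62,-35,.2015),0.03,threshold=12)
r.pause(.1)
print(hit,S(telemetry.current_tool_pos()),telemetry.current_wrist_force(),telemetry.current_time())
f=grab_frame("side"); cv2.imwrite("pics/s2.png",cv2.resize(f[190:300,150:320,::-1],None,fx=4.5,fy=4.5,interpolation=cv2.INTER_CUBIC))
```

```text
False [-61.5402995  -35.32557531 202.325351  ] [-1.4441859  -1.97008644  7.99881811] 5.275
```

View pics/s2.png

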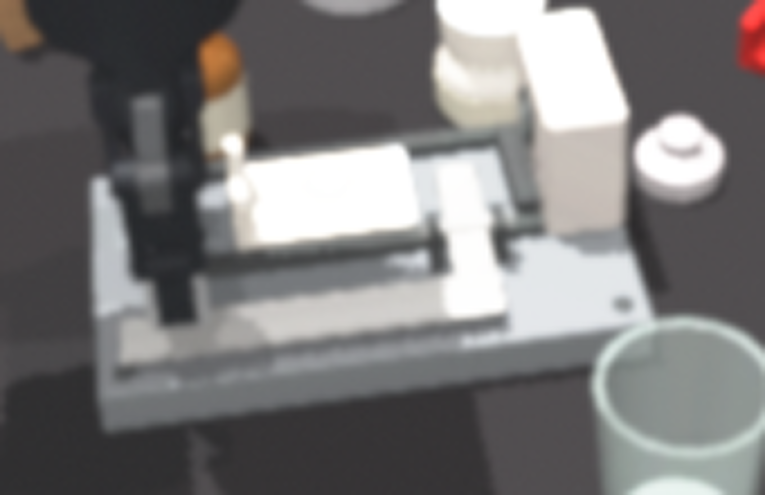

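The bar is down about 11 mm (~0.35 rad) at roughly 8 N. The foot is raised and the pusher finger is behind the lip, so I'll push now.

Run:
```python
from bench import r, grab_frame, get_calibration, telemetry
from h import *
import cv2
p=lambda h:print(h,S(telemetry.current_tool_pos()).round(2),(R2.T@telemetry.current_wrist_force()[:2]).round(2),telemetry.current_wrist_force()[2],telemetry.current_time())
h=r.movel(W(-22,-35,.2015),0.04,threshold=10); p(h)
if not h:
    h=r.movel(W(-2,-35,.2015),0.02,threshold=7); p(h)
f=grab_frame("side"); cv2.imwrite("pics/s3.png",cv2.resize(f[190:300,150:320,::-1],None,fx=4.5,fy=4.5,interpolation=cv2.INTER_CUBIC))
f=grab_frame("wrist"); cv2.imwrite("pics/w3.png",cv2.resize(f[:,:,::-1],(800,600)))
```

```text
False [-22.47 -35.26 201.61] [-5.85 -2.25] 9.390300441532034 6.475
True [ -9.19 -35.32 201.94] [-4.17 -0.91] 8.949833730539035 7.175
```

View pics/s3.png

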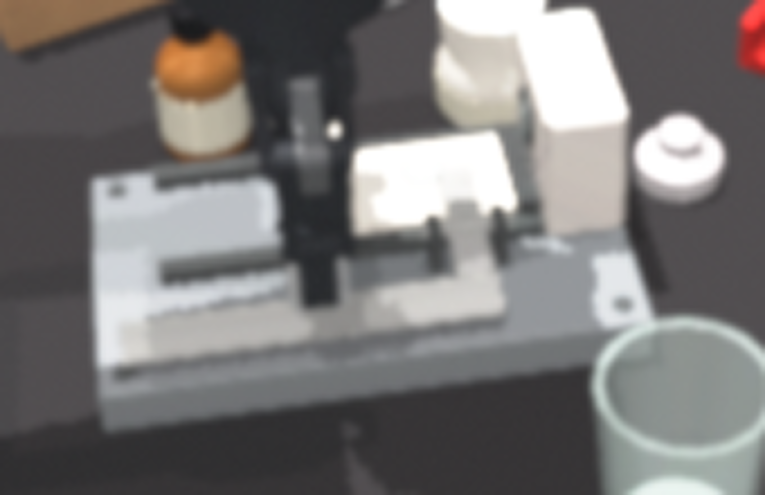

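Run:
```python
from bench import r, grab_frame, get_calibration, telemetry
from h import *
c=get_calibration("side")
for u,v in [(517,207),(500,133)]: print(S(ray(c,150+u/4.5-.4,190+v/4.5-.4,.028)))
for x,y,z in [(69,22,28),(69,-22,28)]: print((proj(c,W(x,y,z/1000))+.4-[150,190])*4.5)
h=r.movel(W(-4,-35,.2015),0.015,threshold=9)
print(h,S(telemetry.current_tool_pos()),R2.T@telemetry.current_wrist_force()[:2],telemetry.current_wrist_force()[2])
```

```text
[ 71.92658558 -23.25083007  28.        ]
[73.24395338 21.79280297 28.        ]
[489.60825708 133.95024311]
[509.01093294 205.81678519]
True [ -7.92429069 -35.18155094 201.90734838] [-3.57809325  0.13067475] 8.776737331906919
```

View pics/w3.png

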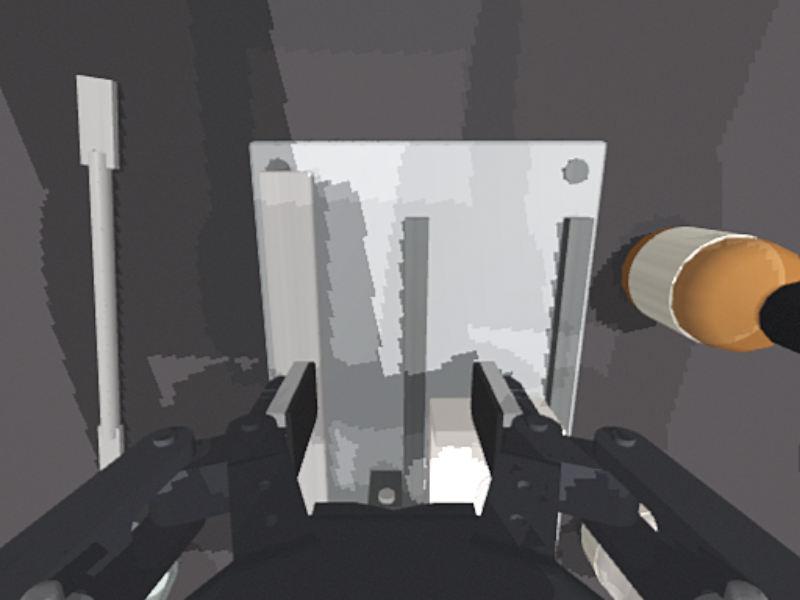

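The side view puts the holder's front at the stop, within calibration error. The contact force isn't clear-cut, so I'll check with small static steps.

Run:
```python
from bench import r, grab_frame, get_calibration, telemetry
from h import *
import cv2
for i in range(5):
    x=S(telemetry.current_tool_pos())[0]
    h=r.movel(W(-7.5+i*1.5,-35,.2015),0.01,threshold=20); r.pause(.15)
    F=telemetry.current_wrist_force(); fx=(R2.T@F[:2])[0]
    print(h,S(telemetry.current_tool_pos()).round(2),fx.round(2),F[2].round(2))
    if fx<-15: break
print(telemetry.current_time())
f=grab_frame("side"); cv2.imwrite("pics/s4.png",cv2.resize(f[190:300,150:320,::-1],None,fx=4.5,fy=4.5,interpolation=cv2.INTER_CUBIC))
```

```text
False [ -7.75 -35.05 201.82] -4.47 8.82
False [ -7.03 -35.02 201.47] -9.14 11.91
False [ -6.29 -34.96 201.34] -14.17 16.26
False [ -5.55 -34.91 201.16] -19.65 21.39
9.3
```

Force rises steadily with almost no progress, and the front is well past the foot, so the holder is solid against the stop. I'll back off a few mm with the bar still held, then release.

Run:
```python
from bench import r, grab_frame, get_calibration, telemetry
from h import *
import cv2
r.movel(W(-12,-35,.2012),0.015); r.pause(.1)
F=telemetry.current_wrist_force(); print(S(telemetry.current_tool_pos()).round(2),(R2.T@F[:2])[0],F[2])
r.movel(W(-12,-35,.222),0.025)
r.movel(W(-20,-35,.30),0.1)
r.movep(W(-110,-35,.36),Q); r.pause(.3)
print(telemetry.current_time(),telemetry.current_wrist_force())
f=grab_frame("side"); a=cv2.resize(f[190:300,150:320,::-1],None,fx=4,fy=4,interpolation=cv2.INTER_CUBIC)[:,:600]
cv2.imwrite("pics/s5.png",a)
f=grab_frame("top"); cv2.imwrite("pics/t5.png",cv2.resize(f[150:280,235:330,::-1],None,fx=4.5,fy=4.5,interpolation=cv2.INTER_CUBIC))
f=grab_frame("wrist"); cv2.imwrite("pics/w5.png",cv2.resize(f[:,:,::-1],(800,600)))
```

```text
[ -9.83 -35.18 203.68] 3.45814455905683 7.949265815533392
12.9167 [ 0.25407567 -0.32835716 -0.29817766]
```

View pics/s5.png

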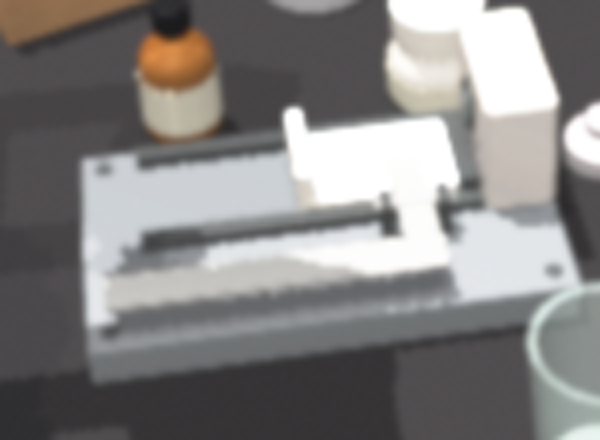

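View pics/w5.png

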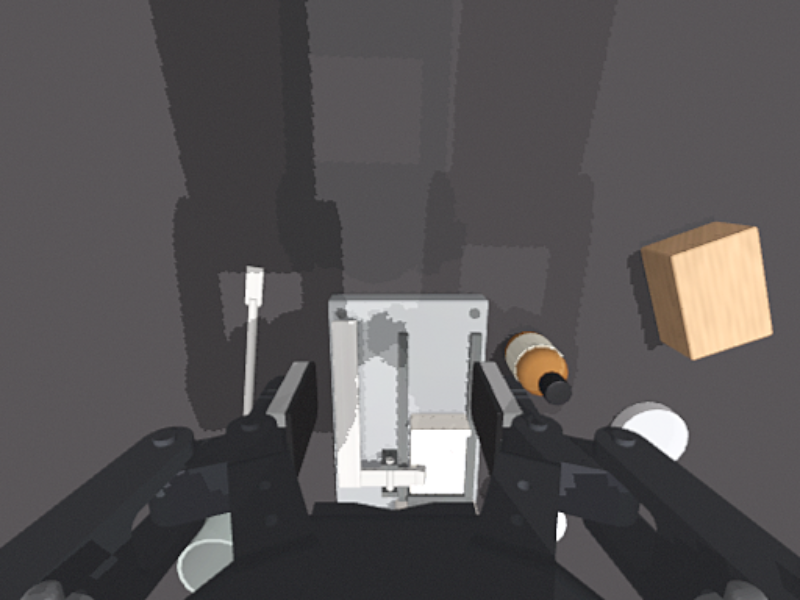

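Run:
```python
from bench import get_calibration
from h import *
c=get_calibration("wrist")
for n,p in dict(front_home=(69,0,28),stop_top=(69,0,32),stop_back=(79,0,32),lip_top=(-1,0,44),lip_bot=(-1,0,20)).items(): print(n,(proj(c,W(p[0],p[1],p[2]/1000))/.64).round(1))
print(S(ray(c,440*.64,495*.64,.028)),S(ray(c,440*.64,413*.64,.020)))
c=get_calibration("side")
for u,v in[(459,185),(444,120)]: print(S(ray(c,150+u/4-.4,190+v/4-.4,.028)))
```

```text
front_home [436.5 491. ]
stop_top [436.9 494.4]
stop_back [436.6 504.5]
lip_top [441.1 427.5]
lip_bot [437.9 410.9]
[72.95715157  3.04921029 28.        ] [ 0.91173947  1.7362488  20.        ]
[ 71.57056597 -23.8419309   28.        ]
[72.82492165 20.59604779 28.        ]
```

View pics/t5.png

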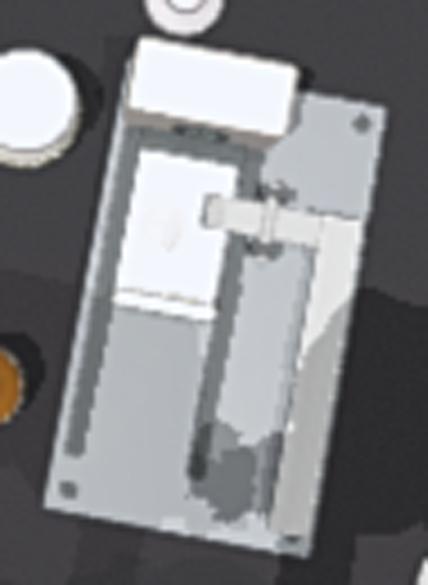

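Run:
```python
from bench import r
r.hand_in()
```

```text
the job is handed in; nothing more can be done
```

The holder is loaded and clamped, and I handed the job in with the arm clear of everything. The robot's clock read about 13 s after the last move, against the 42 s limit.

- **Press:** With the gripper part open, one fingertip pressed the thumb bar down about 11 mm (clip angle roughly 0.35, force about 8 N). The side view showed the foot raised.
- **Push:** The other fingertip pushed the rear lip about 40 mm along the channel. At the end I pushed in small steps to confirm the stop, and the force climbed to about 20 N while the arm barely advanced.
- **Release:** I backed the pusher off with the bar still held down, then let the bar up and moved away.

**Last checks:**
- **Position:** The top, side and wrist views all show the holder against the end stop with no visible gap.
- **Clamp:** The foot appears to rest on the holder's flat top; I did not measure the clip angle.
- **Bystanders:** Those visible in the last views looked unmoved. I did not check each one separately.

**Disagreement:** Ray casting put the holder's front at stage x +72 to +73, where the stop is at +69. The wrist view put the lip's rear 2 mm ahead of its home spot. I put this down to calibration and picking edges in the pictures, because the holder cannot pass the stop. The very first contact reading at the stop was also unclear, so I repeated the push in steps.

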